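# Test the bench's safety switch and set it again

### The job

Check the safety switch on the deburring bench: press the round test button on the sloping face of the grey switch box so that its lever drops, then lift the lever back up until it catches and stays up by itself. Leave the other things on the bench standing and lying where they are.

Things in the scene. Friction and masses are not known exactly. Their poses are not given: they have to be found in the camera images.
- switchbox: Grey wedge-shaped switch box, fixed: 160 mm deep (x), 210 wide (y), 106 high at the back, 45 at the front. Origin: centre of the underside; x to its back, z up. Its face slopes 28 deg, from the front edge (x -75, z 45 mm) up to x 40, z 106; the face's normal leans 28 deg from vertical to the box's front. On it a round push button (left, y +36 mm) and a flat paddle lever (right, y -36).
- guard_bar (a point): Middle of the crossbar of the steel guard hoop that stands over the box's face: 10 mm round bar along the box's y, axis 229 mm above the table, 140 mm straight above the button; its posts stand at the box's y = +-121 mm. Because of it the tool has to come in tilted, about square to the face. Axes as the switch box.
- button_top (a point): Centre of the top of the round test button (28 mm across, stands 12 mm proud of the face in a 42 mm bezel 5 mm high). Site axes: z out of the face (the button is pressed along -z), x up the slope, y across the face.
- test_button (a joint): Travel of the test button in m: 0 out, 0.008 fully in. Sprung: about 1.2 N to start, 4.4 N fully in. The lever is let go at a little over 0.004. It springs out when let go.
- lever_foot (a point): Fixed point on the face where the lever comes out of it (its hinge axis, parallel to y, lies 5 mm below the face under this point). Axes as the switch box: x to the back, y across, z up.
- lever_tip (a point): End of the lever, on its mid-line, 57 mm from the hinge axis. The lever is a flat paddle 30 mm wide (across the face), 10 mm thick (14 mm at its end). Latched, it leans about 19 deg up the slope from the face's normal; dropped, about 27 deg down the slope.
- trip_lever (a joint): Angle of the lever in rad: 0 at the stop at the top of its swing, about 0.14 when held up by its catch, 0.95 dropped. A spring pulls it down; near the top it takes about 4 to 5 N at the end of the lever. It has to be pushed to about 0.08 or less for the catch to engage; then it stays up by itself.
- glue_a: Bystander: plastic glue bottle, white with a nozzle, 38 mm across and 128 mm tall, standing near one side of the switch box; origin under its centre.
- glue_b: Bystander: second glue bottle, as glue_a, near the other side of the switch box.
- brush: Bystander: flat bench brush lying on the table in front of the switch box, about 205 mm long, 100 mm wide, 20 mm high; its x axis points to the bristles; origin between handle and ferrule, underneath.
- sanding_block: Bystander: sanding block 110 x 45 x 25 mm lying in front of the switch box; origin under its centre.
- flask: Bystander: drinking flask, 68 mm across and 213 mm tall, at the left of the table; origin under its centre.
- channel: Bystander: aluminium channel workpiece 220 x 50 x 25 mm lying at the right of the table; origin under its centre.
- pliers: Bystander: pliers, about 170 mm long and 14 mm high, lying at the right of the table; origin under the pivot.

How it is judged:
By the outcome, as a careful person would: the job done as asked, in the order asked, and still so for the second after the job is handed in, with the robot touching nothing.
It also fails if it takes over 37 s, if anything falls off the work surface, if the arm or the gripper's body presses on something with over 40 N, if the wrist force passes 120 N, or if a joint passes its speed limit or range.

### The arm

A 6-joint arm with a two-finger parallel gripper is mounted at the origin on the work surface. World frame = base frame: x ahead of the robot, y to its left, z up, the work surface at z = 0. Lengths are in m, angles in rad, forces in N, time in s.
With the tool pointing down it reaches from about 0.35 to 0.975 m from the base axis. Payload 4.9 kg.
Tool frame: the origin (TCP) lies midway between the tips of the shut fingers; the grasp point (between the pads) lies 19 mm behind it; z points along the fingers, y is the line along which they close (so a half turn about z gives the same grasp; the last joint's range is limited). The gripper opens to 85 mm and grips with 20 to 120 N. Pads are 22 mm wide; open, the fingers measure 114 mm over their backs; the gripper's body (76 mm by 85 mm) begins 54 mm behind the grasp point. The pads swing forward as they close: fully open they stand 13 mm farther back than shut.
Start: joints at [1.162, 0.053, 1.613, -0, 1.476, -0.119], TCP at [0.179, 0.599, 0.231] pointing down, gripper open.
Joint ranges: [-3.01, 3.01], [-1.01, 2.22], [0.06, 2.58], [-1.02, 4.17], [0.09, 2.62], [-3.14, 3.14]. Speed limits (rad/s): [2.57, 2.57, 3.14, 3.14, 3.14, 3.14].

### API

Orientations are given as a unit quaternion [w, x, y, z].
In Python, from plant import state, grab_frame, job_done, cut_out, place_of gives the robot as it stands.
- The arm moves only by the tool jog_arm, never from a script. Its argument "motion" is text: rows parted by semicolons, each of 7 numbers parted by spaces: the opening in per cent of the stroke, from 0 (shut) to 100 (fully open), then the shift along the tool's x, y, z as a fraction of full scale, then the turn, a rotation vector about the tool's x, y, z as a fraction of full scale. A call has exactly 5 rows; each row is the pose to reach, as a shift and turn from the pose commanded when the call began, along the tool's axes at that moment; what a row does not reach only later rows make up. Full scale, the value 1, is 50 cm for a shift and 1.5 rad for a turn. A row lasts 1/8 s, in which the tool goes at most 62.5 mm and 10.7 degrees, less where a joint would pass 70% of its speed; a pose out of reach is approached as far as the arm can. A call with a number of a shift or a turn outside -1 to 1 is refused whole. A call with a gripper value outside its range is refused whole. The fingers move at their own pace and stop on an object; the grip force is fixed at half the most. Time passes only in rows, so rows that repeat a pose let the fingers close, or fill a call up. It gives the time, the measured TCP pose, the force, the opening and the grip force at its end, in the units of the state.
- state(): the state, without advancing time (a new reading comes with each control period).
- grab_frame(name): name is "scene" or "top"; returns a dict with "color" (420x560x3 uint8, red, green, blue), "range_z" (420x560 float32, m along the optical axis (not along the pixel's ray), 0 where there is no reading), "intrinsics" (3x3 intrinsics, pixels), "world_from_camera" (4x4, takes a point from camera to world coordinates). Camera axes: x right, y up, looking along -z (the intrinsics and any distortion apply to the point x, -y, -z); pixel columns grow to the right and rows downward; lengths in m; the calibration is good to about 2 mm. A picture is of the moment at which its call begins.
- job_done(): hands the job in; it is judged then, once.
Trained networks look in the newest picture that a camera, given by its name, has taken for a name from the list of things; names that differ only in an ending like _2 or _b are one class to them, and where a whole thing is asked for, a point or a joint stands for the part that bears it (a point fixed in the world has none). Each returns a list of dicts, best first, with "p" (0 to 1); they miss things now and then, are a little off and sometimes report something else, mostly with a low value. They report only what shows in the picture. A call takes as long as a camera call.
- cut_out(camera, thing): "pixels" (420x560 bool, what is visible of it).
- place_of(camera, thing): "at" ([x, y, z] in m, in world coordinates, good to about 4 mm: a listed point, or the origin of a listed thing).
The state is a dict: "time": time; "joint_pos": joint angles; "joint_vel": joint speeds; "joint_efforts": joint torques, N m; "tool_pos": TCP position; "tool_rot": TCP orientation; "contact_force": force on the tool from outside, world axes, zero at the start; "ft_torque": the same for the moment, N m; "gripper_width": opening from 0.0 (shut) to 1.0 (fully open); "grasp_force": force on a finger pad.
Only numpy, scipy, OpenCV 4.12 (cv2) and the standard library are available. Lean on these libraries where they do the work, as an engineer would, in place of code of your own. Each camera call takes 0.05 s, during which the arm holds its last target. There are 200 camera calls.

## Working session

There is one attempt and no reset: what is moved stays moved. The work goes in short steps, Python scripts to look and compute and a tool call to move; the robot and the scene stay as the last step left them, time stands still between calls to the robot, and variables do not carry over. Pictures are saved under pics/ and viewed, at most 10 in all, crops included, and the job is handed in when it is done.

Besides the shell and the picture viewer there is one more tool, called after "Call:" by a JSON object that holds its "fn" and its "kwargs". jog_arm: Moves the arm, as the interface text tells. Shift numbers are shares of 50 cm and turn numbers shares of 1.5 rad, none past 1 either way. Its arguments: {"type":"object","properties":{"motion":{"type":"string"}},"required":["motion"]}

```bash
mkdir -p pics; ls
cat > h.py <<'E'
import numpy as np, cv2
from plant import *
from scipy.spatial.transform import Rotation as R
def q2R(q): return R.from_quat([q[1],q[2],q[3],q[0]])
E
python3 - <<'E'
from h import *
s=state(); print({k:np.round(v,3).tolist() for k,v in s.items()})
for c in ("scene","top"):
    f=grab_frame(c); cv2.imwrite(f"pics/{c}0.png",f["color"][:,:,::-1])
    print(c,np.round(f["world_from_camera"],3).tolist(),f["intrinsics"].round(1).tolist())
    for t in ("switchbox","guard_bar","button_top","lever_foot","lever_tip","glue_a","brush","sanding_block","flask","channel","pliers"):
        print(t,[(np.round(d["at"],3).tolist(),round(d["p"],2)) for d in place_of(c,t)][:3])
E
```

```text
pics
{'time': 0.0, 'joint_pos': [1.162, 0.053, 1.614, -0.0, 1.476, -0.119], 'joint_vel': [-0.001, 0.001, 0.0, -0.001, -0.0, 0.001], 'joint_efforts': [-0.001, -39.369, -37.018, -0.0, 0.007, -0.0], 'tool_pos': [0.178, 0.598, 0.23], 'tool_rot': [-0.0, 0.144, 0.99, -0.001], 'contact_force': [0.705, -0.03, 0.736], 'ft_torque': [-0.052, -0.004, 0.085], 'grasp_force': 0.0, 'gripper_width': 0.999}
scene [[-0.015, -0.728, 0.686, 1.485], [1.0, -0.011, 0.011, -0.027], [-0.0, 0.686, 0.728, 1.197], [0.0, 0.0, 0.0, 1.0]] [[516.0, 0.0, 278.9], [0.0, 516.0, 208.0], [0.0, 0.0, 1.0]]
switchbox [([0.575, 0.047, -0.0], 0.84)]
guard_bar [([0.558, 0.045, 0.228], 0.86)]
button_top [([0.559, 0.079, 0.088], 0.51)]
lever_foot []
lever_tip [([0.558, 0.012, 0.133], 0.51), ([0.56, 0.049, 0.231], 0.19)]
glue_a [([0.596, -0.121, -0.002], 0.71), ([0.567, 0.232, 0.003], 0.6)]
brush [([0.398, 0.144, 0.001], 0.57)]
sanding_block [([0.414, -0.084, -0.002], 0.64)]
flask [([0.416, -0.086, -0.004], 0.62)]
channel [([0.545, -0.536, 0.001], 0.61)]
pliers [([0.577, 0.045, -0.002], 0.56), ([0.387, -0.482, -0.004], 0.54)]
top [[-0.08, 0.974, -0.214, 0.191], [-0.997, -0.08, 0.011, -0.026], [-0.006, 0.214, 0.977, 1.686], [0.0, 0.0, 0.0, 1.0]] [[475.4, 0.0, 281.6], [0.0, 475.4, 206.5], [0.0, 0.0, 1.0]]
switchbox [([0.576, 0.048, -0.002], 0.73)]
guard_bar [([0.555, 0.048, 0.231], 0.9)]
button_top [([0.558, 0.085, 0.092], 0.5)]
lever_foot [([0.564, 0.012, 0.078], 0.74)]
lever_tip [([0.559, 0.012, 0.127], 0.58)]
glue_a [([0.592, -0.121, 0.001], 0.65), ([0.566, 0.234, 0.002], 0.54)]
brush [([0.402, 0.142, -0.0], 0.92)]
sanding_block [([0.417, -0.084, -0.004], 0.72)]
flask [([0.572, 0.497, -0.003], 0.65)]
channel [([0.547, -0.532, -0.001], 0.81)]
pliers [([0.387, -0.481, 0.003], 0.57)]
```

View pics/scene0.png

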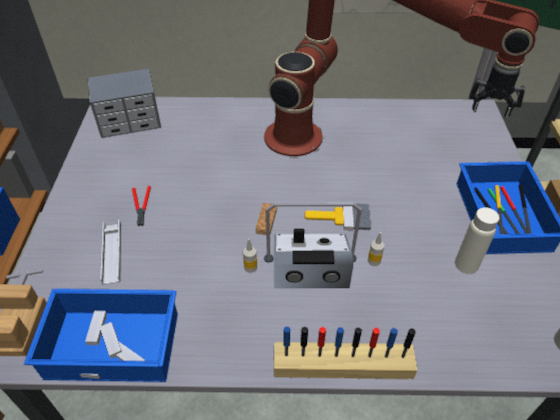

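View pics/top0.png

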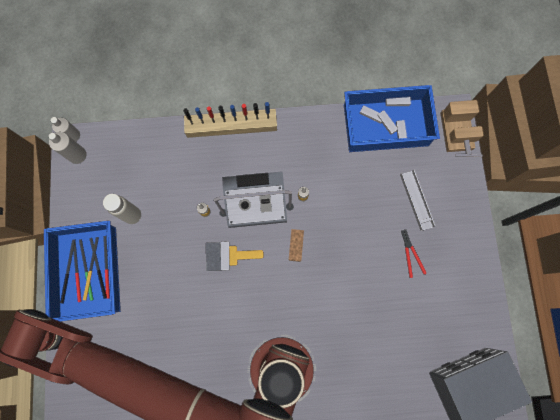

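The scene view shows the box (about 312,260) with the hoop in front of it. The lever stands up at (299,236) and the button is at (324,240); the brush and sanding block are on the robot side. The top view shows the same, with the button at (244,205) and the lever at (265,203). I'll fit the yaw and face from depth next.

```bash
cat >> h.py <<'E'
def cloud(f):
    K=f["intrinsics"];T=f["world_from_camera"];z=f["range_z"];v,u=np.mgrid[:420,:560]
    p=np.stack([(u-K[0,2])*z/K[0,0],-(v-K[1,2])*z/K[1,1],-z],-1)
    return p@T[:3,:3].T+T[:3,3]
E
python3 - <<'E'
from h import *
for c in ("top","scene"):
    f=grab_frame(c);P=cloud(f);ok=f["range_z"]>0
    def box(a,b): return P[ok&(P>a).all(-1)&(P<b).all(-1)]
    # face points between/under the controls; plane fit, trimmed
    q=box([.50,-.05,.045],[.62,.145,.115])
    for _ in range(15):
        A=np.c_[q[:,:2],np.ones(len(q))];k=np.linalg.lstsq(A,q[:,2],rcond=None)[0];r=q[:,2]-A@k
        q=q[np.abs(r)<max(.002,1.5*np.median(abs(r)))]
    n=np.r_[-k[:2],1];n/=np.linalg.norm(n);print(c,len(q),"n",n.round(3),"tilt",np.degrees(np.arccos(n[2])).round(1),"yaw",np.degrees(np.arctan2(-n[1],-n[0])).round(1),"z@(.558,.047)",(k@[.558,.047,1]).round(4))
    g=box([.50,-.05,.205],[.62,.145,.25]);m=g.mean(0)
    if len(g)>5:print("bar",len(g),m.round(4),"yaw",np.degrees(-np.polyfit(g[:,1],g[:,0],1)[0]).round(1),"top z",g[:,2].max().round(3))
    for nm in("switchbox","test_button","trip_lever"):
        for d in cut_out(c,nm)[:1]:
            M=d["pixels"]&ok;w=P[M];print(nm,round(d["p"],2),M.sum(),np.median(w,0).round(4),w.min(0).round(3),w.max(0).round(3))
    b=box([.45,-.1,.10],[.68,.2,.112]);print("top face", len(b), cv2.minAreaRect((b[:,:2]*1000).astype(np.float32)))
E
```

```text
top 612 n [-0.459 -0.009  0.888] tilt 27.3 yaw 1.1 z@(.558,.047) 0.0766
bar 192 [0.557  0.0476 0.2319] yaw 0.8 top z 0.24
switchbox 0.77 3345 [0.5612 0.0495 0.0878] [ 0.496 -0.086 -0.012] [0.695 0.19  0.24 ]
test_button 0.49 46 [0.5573 0.0841 0.0882] [0.547 0.071 0.076] [0.57  0.096 0.098]
trip_lever 0.65 3392 [0.5624 0.049  0.0867] [ 0.498 -0.086 -0.011] [0.698 0.191 0.24 ]
top face 625 ((608.8817138671875, 44.70429992675781), (109.8010482788086, 243.3183135986328), 0.27929365634918213)
scene 724 n [-0.469 -0.004  0.883] tilt 27.9 yaw 0.5 z@(.558,.047) 0.0788
bar 303 [0.5601 0.0478 0.2329] yaw 1.0 top z 0.24
switchbox 0.83 5108 [0.6347 0.0446 0.0922] [ 0.32  -0.086 -0.007] [0.676 0.207 0.24 ]
trip_lever 0.48 143 [0.5652 0.0115 0.1097] [ 0.554 -0.002  0.085] [0.573 0.025 0.134]
top face 975 ((610.0465087890625, 49.31378173828125), (110.4920883178711, 246.1554412841797), 0.6383249759674072)
```

```bash
cat >> h.py <<'E'
yaw=.014; Rb=R.from_euler('z',yaw); O=np.array([.576,.0475,0])
U=np.array([np.cos(np.radians(28)),0,np.sin(np.radians(28))]);N=np.array([-U[2],0,U[0]])
FOOT=np.array([-.012,0,.0785])
def pose(u,y,n,tilt=28):
    "TCP u up the slope, y across, n off the face (mm, from the lever-foot line on the face)"
    p=O+Rb.apply(FOOT+u/1e3*U+n/1e3*N+[0,y/1e3,0])
    t=np.radians(tilt);z=np.array([np.sin(t),0,-np.cos(t)]);y=np.array([0,1.,0])
    return p,Rb*R.from_matrix(np.c_[np.cross(y,z),y,z])
def rel(*a,s=None,**k):
    s=s or state();p,r=pose(*a,**k);r0=q2R(s["tool_rot"])
    print(a,"->",p.round(4),"rel",np.r_[r0.inv().apply(p-s["tool_pos"])/.5,(r0.inv()*r).as_rotvec()/1.5].round(3).tolist())
def where():
    s=state();p=Rb.inv().apply(np.array(s["tool_pos"])-O)-FOOT
    print("t",round(s["time"],2),"u,y,n mm",(np.array([p@U,p[1],p@N])*1e3).round(1),"F(u,y,n)",np.array([Rb.apply(U)@s["contact_force"],s["contact_force"][1],Rb.apply(N)@s["contact_force"]]).round(2),"axis",q2R(s["tool_rot"]).as_matrix()[:,2].round(3),"w",round(s["gripper_width"],2))
E
python3 -c "
from h import *
where();rel(0,36,250)"
```

```text
t 1.6 u,y,n mm [-261.7  556.9  312.2] F(u,y,n) [ 0.25 -0.84 -0.23] axis [ 0.  0. -1.] w 1.0
(0, 36, 250) -> [0.4461 0.0817 0.2992] rel [-0.808, -0.838, -0.136, -0.049, -0.323, -0.198]
```

Call:
{"fn": "jog_arm", "kwargs": {"motion": "0 -0.16 -0.168 -0.03 -0.01 -0.065 -0.04;0 -0.32 -0.335 -0.06 -0.02 -0.13 -0.08;0 -0.485 -0.5 -0.09 -0.03 -0.195 -0.12;0 -0.65 -0.67 -0.12 -0.04 -0.26 -0.16;0 -0.808 -0.838 -0.136 -0.049 -0.323 -0.198"}}

```text
time: 2.22
tool_pos: [0.3218, 0.3223, 0.2708]
tool_rot: [0.244, -0.008, 0.97, 0.002]
contact_force: [0.6, -0.5, 0.6]
gripper_width: 0.003
grasp_force: 0.0
```

```bash
python3 -c "
from h import *
where();rel(0,36,250)"
```

```text
t 2.23 u,y,n mm [-120.1  278.3  281.7] F(u,y,n) [ 0.83 -0.51  0.22] axis [ 0.473  0.007 -0.881] w 0.0
(0, 36, 250) -> [0.4461 0.0817 0.2992] rel [-0.239, -0.485, 0.064, 0.0, 0.002, 0.001]
```

Call:
{"fn": "jog_arm", "kwargs": {"motion": "0 -0.06 -0.12 0.016 0 0 0;0 -0.12 -0.24 0.032 0 0 0;0 -0.18 -0.36 0.048 0 0.002 0.001;0 -0.239 -0.485 0.064 0 0.002 0.001;0 -0.239 -0.485 0.064 0 0.002 0.001"}}

```text
time: 2.85
tool_pos: [0.4458, 0.079, 0.2988]
tool_rot: [0.241, -0.003, 0.971, 0.001]
contact_force: [1.0, -0.1, -0.1]
gripper_width: -0.004
grasp_force: 0.0
```

```bash
python3 -c "
from h import *
where();rel(0,36,250);rel(0,36,30)"
```

```text
t 2.85 u,y,n mm [ -0.5  33.3 249.8] F(u,y,n) [ 0.82 -0.05 -0.51] axis [ 0.468  0.003 -0.884] w -0.0
(0, 36, 250) -> [0.4461 0.0817 0.2992] rel [-0.001, 0.005, -0.0, -0.003, -0.001, -0.005]
(0, 36, 30) -> [0.5494 0.0831 0.105 ] rel [-0.002, 0.007, 0.44, -0.003, -0.001, -0.005]
```

Next, descend to 30 mm off the face (18 mm above the button).

Call:
{"fn": "jog_arm", "kwargs": {"motion": "0 -0.001 0.006 0.1 -0.003 -0.001 -0.005;0 -0.001 0.006 0.2 -0.003 -0.001 -0.005;0 -0.002 0.006 0.3 -0.003 -0.001 -0.005;0 -0.002 0.006 0.38 -0.003 -0.001 -0.005;0 -0.002 0.006 0.44 -0.003 -0.001 -0.005"}}

```text
time: 3.48
tool_pos: [0.5482, 0.0869, 0.1016]
tool_rot: [0.24, -0.01, 0.971, 0.003]
contact_force: [0.4, 0.1, 0.2]
gripper_width: 0.001
grasp_force: 0.0
```

Run:
```python
from h import *
where();rel(0,36,7)
a=grab_frame("scene")["color"][190:300,220:400];b=grab_frame("top")["color"][130:240,180:360]
cv2.imwrite("pics/c1.png",cv2.resize(np.vstack([a,b]),None,fx=2.7,fy=2.7,interpolation=cv2.INTER_CUBIC)[:,:,::-1]);where()
```

```text
t 3.48 u,y,n mm [-2.6 39.8 27.6] F(u,y,n) [ 0.41  0.08 -0.02] axis [ 0.466  0.01  -0.885] w 0.0
(0, 36, 7) -> [0.5602 0.0833 0.0847] rel [-0.005, -0.008, 0.041, 0.002, -0.003, 0.004]
t 3.58 u,y,n mm [-5.2 39.7 26.4] F(u,y,n) [-0.47  0.04 -0.25] axis [ 0.461  0.01  -0.888] w -0.0
```

View pics/c1.png

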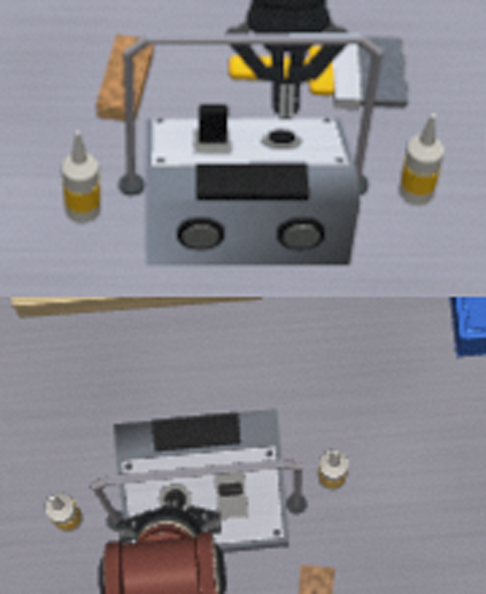

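Upper half: the shut fingertips at (287,110) hang right over the button (281,138), inside the hoop, and the lever is still up at (212,125). There is an offset of a few mm, so I'll correct and settle.

Call:
{"fn": "jog_arm", "kwargs": {"motion": "0 -0.006 -0.008 0 0.004 0.004 0.004;0 -0.006 -0.008 0 0.004 0.004 0.004;0 -0.006 -0.008 0 0.004 0.004 0.004;0 -0.006 -0.008 0 0.004 0.004 0.004;0 -0.006 -0.008 0 0.004 0.004 0.004"}}

```text
time: 4.2
tool_pos: [0.5511, 0.083, 0.1055]
tool_rot: [0.238, -0.006, 0.971, 0.001]
contact_force: [1.6, 0.1, 0.4]
gripper_width: -0.003
grasp_force: 0.0
```

```bash
python3 -c "
from h import *
where();rel(0,36,6)"
```

```text
t 4.2 u,y,n mm [ 1.7 35.9 29.6] F(u,y,n) [ 1.61  0.09 -0.36] axis [ 0.463  0.004 -0.886] w -0.0
(0, 36, 6) -> [0.5607 0.0833 0.0838] rel [0.003, 0.0, 0.047, -0.002, -0.005, -0.0]
```

Call:
{"fn": "jog_arm", "kwargs": {"motion": "0 0.002 0 0.02 0 0 0;0 0.003 0 0.035 0 0 0;0 0.003 0 0.041 0 0 0;0 0.003 0 0.047 0 0 0;0 0.003 0 0.047 0 0 0"}}

```text
time: 4.82
tool_pos: [0.5604, 0.0831, 0.0832]
tool_rot: [0.238, -0.006, 0.971, 0.001]
contact_force: [-3.2, 0.5, 1.8]
gripper_width: 0.004
grasp_force: 1.6
```

Run:
```python
from h import *
where()
for c in("scene","top"): print([(np.round(d["at"],3).tolist(),round(d["p"],2)) for d in place_of(c,"lever_tip")][:2])
a=grab_frame("scene")["color"][190:300,220:400]
cv2.imwrite("pics/c2.png",cv2.resize(a,None,fx=3,fy=3,interpolation=cv2.INTER_CUBIC)[:,:,::-1]);where()
```

```text
t 4.83 u,y,n mm [-0.5 35.8  5.6] F(u,y,n) [-1.96  0.47  3.06] axis [ 0.461  0.004 -0.887] w 0.0
[([0.556, 0.009, 0.132], 0.59)]
[([0.561, 0.007, 0.126], 0.47)]
t 4.97 u,y,n mm [-0.5 35.8  5.8] F(u,y,n) [-2.12  0.22  3.11] axis [ 0.462  0.004 -0.887] w -0.0
```

Run:
```python
from h import *
grab_frame("top")
for c in("scene","top"): print([(np.round(d["at"],3).tolist(),round(d["p"],2)) for d in place_of(c,"lever_tip")][:2])
```

```text
[([0.518, 0.011, 0.11], 0.68), ([0.564, 0.011, 0.078], 0.66)]
[([0.525, 0.009, 0.102], 0.4)]
```

View pics/c2.png

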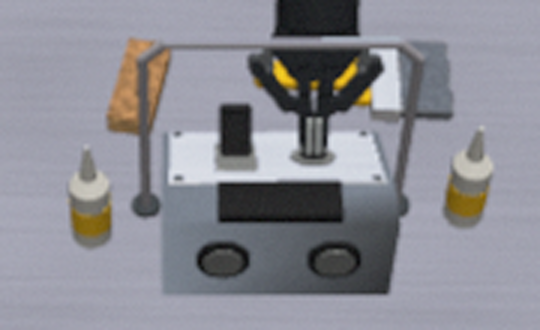

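The fingertip is on the button at (315,155). The lever now leans to the front at (236,130), and its tip measures (0.518, 0.011, 0.110) against a predicted (0.520, 0.011, 0.107), so it has dropped. Now I'll retreat and go to the lever's downslope side.

```bash
python3 -c "
from h import *
where();rel(0,36,100);rel(-64,-36.5,100);rel(-64,-36.5,32)"
```

```text
t 5.12 u,y,n mm [-0.5 35.8  5.9] F(u,y,n) [-1.4   0.35  3.39] axis [ 0.462  0.004 -0.887] w -0.0
(0, 36, 100) -> [0.5166 0.0827 0.1668] rel [0.001, -0.0, -0.188, -0.002, -0.006, -0.0]
(-64, -36.5, 100) -> [0.4611 0.0094 0.1367] rel [0.129, -0.145, -0.187, -0.002, -0.006, -0.0]
(-64, -36.5, 32) -> [0.493  0.0098 0.0767] rel [0.127, -0.145, -0.051, -0.002, -0.006, -0.0]
```

Call:
{"fn": "jog_arm", "kwargs": {"motion": "0 0.001 0 -0.1 0 0 0;0 0.02 0 -0.187 0 0 0;0 0.08 -0.05 -0.187 0 -0.003 0;0 0.129 -0.145 -0.187 0 -0.006 0;0 0.129 -0.145 -0.187 0 -0.006 0"}}

```text
time: 5.75
tool_pos: [0.4599, 0.0066, 0.1356]
tool_rot: [0.242, -0.003, 0.97, -0.0]
contact_force: [-0.4, 0.7, 0.5]
gripper_width: -0.001
grasp_force: 0.0
```

Call:
{"fn": "jog_arm", "kwargs": {"motion": "0 0 0 0 0 0 0;0 0 0 0.05 0 0 0;0 0 0 0.1 0 0 0;0 0 0 0.136 0 0 0;0 0 0 0.136 0 0 0"}}

```text
time: 6.38
tool_pos: [0.4929, 0.0113, 0.0755]
tool_rot: [0.241, -0.007, 0.971, 0.001]
contact_force: [-0.5, -0.7, 0.1]
gripper_width: 0.001
grasp_force: 0.0
```

Run:
```python
from h import *
where();rel(-40,-36,32);rel(0,-36,32)
grab_frame("top")
a=grab_frame("scene")["color"][190:300,220:400];b=grab_frame("top")["color"][130:240,180:360]
cv2.imwrite("pics/c3.png",cv2.resize(np.vstack([a,b]),None,fx=2.7,fy=2.7,interpolation=cv2.INTER_CUBIC)[:,:,::-1])
for c in("scene","top"): print([(np.round(d["at"],3).tolist(),round(d["p"],2)) for d in place_of(c,"lever_tip")][:2])
where()
```

```text
t 6.38 u,y,n mm [-64.6 -35.1  30.9] F(u,y,n) [-0.41 -0.69  0.3 ] axis [ 0.467  0.006 -0.884] w 0.0
(-40, -36, 32) -> [0.5142 0.0106 0.088 ] rel [-0.049, -0.002, -0.002, -0.0, -0.002, 0.001]
(0, -36, 32) -> [0.5495 0.0111 0.1068] rel [-0.129, -0.002, -0.002, -0.0, -0.002, 0.001]
[([0.521, 0.01, 0.11], 0.51)]
[([0.519, 0.006, 0.1], 0.51)]
t 6.62 u,y,n mm [-62.7 -36.3  32.9] F(u,y,n) [0.22 1.2  0.71] axis [ 0.472  0.004 -0.882] w 0.0
```

View pics/c3.png

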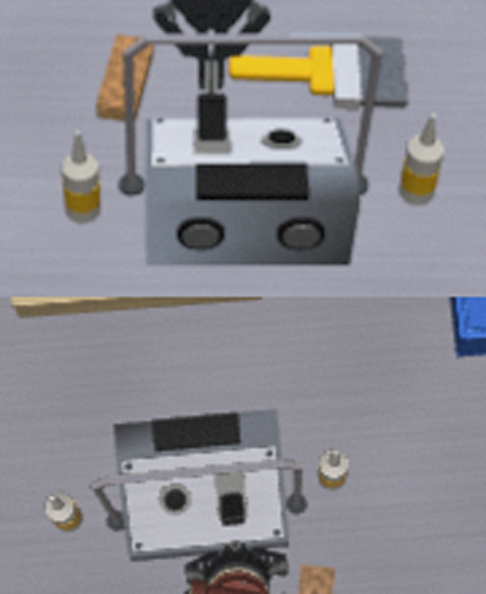

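Upper half: the fingers (210,75) stand directly on the downslope side of the dropped lever (212,115), in line with it, and nothing else has been touched. Now push up the slope.

Call:
{"fn": "jog_arm", "kwargs": {"motion": "0 -0.025 0 0 0 0 0;0 -0.05 0 0 0 0 0;0 -0.075 0 0 0 0 0;0 -0.1 0 0 0 0 0;0 -0.11 0 0 0 0 0"}}

```text
time: 7.25
tool_pos: [0.5412, 0.0106, 0.1019]
tool_rot: [0.24, -0.006, 0.971, 0.001]
contact_force: [-6.7, 0.1, 0.4]
gripper_width: 0.003
grasp_force: 2.6
```

Run:
```python
from h import *
where();rel(3,-36,32)
grab_frame("top");grab_frame("scene")
for c in("scene","top"): print([(np.round(d["at"],3).tolist(),round(d["p"],2)) for d in place_of(c,"lever_tip")][:2])
where()
```

```text
t 7.25 u,y,n mm [ -9.6 -36.5  31.6] F(u,y,n) [-5.7   0.05  3.47] axis [ 0.467  0.005 -0.884] w 0.0
(3, -36, 32) -> [0.5521 0.0112 0.1082] rel [-0.025, 0.001, -0.001, -0.001, -0.002, -0.0]
[([0.55, 0.01, 0.13], 0.66), ([0.545, -0.538, 0.002], 0.49)]
[([0.568, 0.012, 0.08], 0.58), ([0.552, 0.008, 0.123], 0.36)]
t 7.45 u,y,n mm [ -9.4 -36.5  31.7] F(u,y,n) [-3.25  0.54 -0.02] axis [ 0.469  0.005 -0.883] w 0.0
```

Call:
{"fn": "jog_arm", "kwargs": {"motion": "0 -0.008 0 0 0 0 0;0 -0.015 0 0 0 0 0;0 -0.021 0 0 0 0 0;0 -0.021 0 0 0 0 0;0 -0.021 0 0 0 0 0"}}

```text
time: 8.07
tool_pos: [0.5507, 0.0105, 0.1074]
tool_rot: [0.242, -0.006, 0.97, 0.001]
contact_force: [-3.6, 0.2, -4.4]
gripper_width: 0.002
grasp_force: 2.3
```

Run:
```python
from h import *
where()
grab_frame("top");grab_frame("scene")
for c in("scene","top"): print([(np.round(d["at"],3).tolist(),round(d["p"],2)) for d in place_of(c,"lever_tip")][:2])
where()
```

```text
t 8.07 u,y,n mm [  1.3 -36.6  32. ] F(u,y,n) [-5.25  0.22 -2.17] axis [ 0.47   0.004 -0.883] w 0.0
[([0.563, 0.008, 0.134], 0.64)]
[([0.562, 0.013, 0.127], 0.62)]
t 8.28 u,y,n mm [  1.5 -36.6  32.1] F(u,y,n) [-5.12 -0.61 -1.98] axis [ 0.47   0.004 -0.883] w 0.0
```

Call:
{"fn": "jog_arm", "kwargs": {"motion": "0 -0.002 0 0 0 0 0;0 -0.004 0 0 0 0 0;0 -0.004 0 0 0 0 0;0 -0.004 0 0 0 0 0;0 -0.004 0 0 0 0 0"}}

```text
time: 8.9
tool_pos: [0.5527, 0.0105, 0.1086]
tool_rot: [0.242, -0.006, 0.97, 0.001]
contact_force: [-4.0, -0.0, -4.6]
gripper_width: -0.003
grasp_force: 2.5
```

Call:
{"fn": "jog_arm", "kwargs": {"motion": "0 0.004 0 0 0 0 0;0 0.008 0 0 0 0 0;0 0.014 0 0 0 0 0;0 0.025 0 0 0 0 0;0 0.04 0 0 0 0 0"}}

```text
time: 9.52
tool_pos: [0.5358, 0.0101, 0.1003]
tool_rot: [0.244, -0.006, 0.97, 0.0]
contact_force: [0.2, -0.2, -0.1]
gripper_width: -0.003
grasp_force: 0.0
```

Run:
```python
from h import *
where()
grab_frame("top");f=grab_frame("scene")
for c in("scene","top"): print([(np.round(d["at"],3).tolist(),round(d["p"],2)) for d in place_of(c,"lever_tip")][:2])
where()
```

```text
t 9.53 u,y,n mm [-15.1 -36.9  32.7] F(u,y,n) [ 0.13 -0.15 -0.23] axis [ 0.473  0.004 -0.881] w -0.0
[([0.558, 0.012, 0.133], 0.56), ([0.563, 0.012, 0.077], 0.37)]
[([0.559, 0.012, 0.125], 0.5)]
t 9.72 u,y,n mm [-16.2 -36.7  32.2] F(u,y,n) [0.5  0.13 0.53] axis [ 0.471  0.004 -0.882] w -0.0
```

The lever is caught: the tip is back at its starting place and there is no force on the tool. I'll retreat downslope, then out.

Call:
{"fn": "jog_arm", "kwargs": {"motion": "0 0.06 0 0 0 0 0;0 0.09 0 -0.06 0 0 0;0 0.1 0 -0.16 0 0 0;0 0.1 0 -0.26 0 0 0;0 0.1 0 -0.3 0 0 0"}}

```text
time: 10.35
tool_pos: [0.4209, 0.0088, 0.2126]
tool_rot: [0.246, -0.006, 0.969, -0.0]
contact_force: [0.4, -1.1, 0.4]
gripper_width: 0.002
grasp_force: 0.0
```

Call:
{"fn": "jog_arm", "kwargs": {"motion": "0 0 0 0 0 0 0;0 0 0 0 0 0 0;0 0 0 0 0 0 0;0 0 0 0 0 0 0;0 0 0 0 0 0 0"}}

```text
time: 10.98
tool_pos: [0.4203, 0.0091, 0.2073]
tool_rot: [0.242, -0.006, 0.97, 0.001]
contact_force: [-0.7, 0.9, -0.3]
gripper_width: 0.001
grasp_force: 0.0
```

Run:
```python
from h import *
f=grab_frame("scene");g=grab_frame("top")
for c in("scene","top"):
  for t in("lever_tip","glue_a","brush","sanding_block"): print(t,[(np.round(d["at"],3).tolist(),round(d["p"],2)) for d in place_of(c,t)][:2])
a=f["color"][190:300,220:400];b=g["color"][130:240,180:360]
cv2.imwrite("pics/c4.png",cv2.resize(np.vstack([a,b]),None,fx=2.7,fy=2.7,interpolation=cv2.INTER_CUBIC)[:,:,::-1]);where()
```

```text
lever_tip []
glue_a [([0.569, 0.237, 0.003], 0.67), ([0.563, 0.013, 0.077], 0.28)]
brush [([0.394, 0.144, 0.002], 0.86)]
sanding_block [([0.415, -0.084, -0.002], 0.73)]
lever_tip [([0.56, 0.009, 0.126], 0.37)]
glue_a [([0.595, -0.124, 0.002], 0.69), ([0.562, 0.236, 0.002], 0.65)]
brush [([0.397, 0.145, -0.001], 0.72)]
sanding_block [([0.418, -0.084, -0.004], 0.76)]
t 11.47 u,y,n mm [-66.5 -36.3 182.1] F(u,y,n) [-0.54  0.26  0.4 ] axis [ 0.47   0.004 -0.882] w -0.0
```

View pics/c4.png

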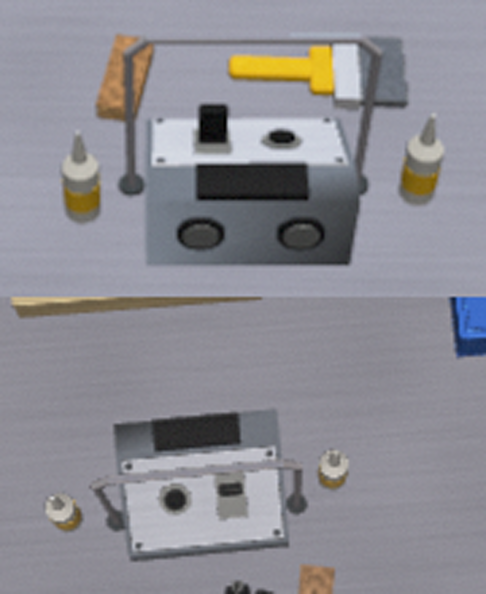

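The lever is up at (212,125) and stays there on its own. The button is out at (281,137), the neighbouring things haven't moved, and the robot is clear of everything. Handing in.

```bash
python3 -c "
from h import *
print(job_done())"
```

```text
the job is handed in; nothing more can be done
None
```

I pressed the test button and the lever dropped; I then lifted the lever until it caught, it stayed up by itself, and the job was handed in at about 11.5 s with the nearby bottles, brush and sanding block where they were.

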